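# Shut off the milk warmer and draw the pan out

### The job

Two warmers stand side by side on the canteen counter, one with the long-handled milk pan and the other with the teapot. First turn the knob of the milk pan's warmer anticlockwise all the way to its off stop; then draw the pan by its handle along its channel, without lifting it, until it stands wholly clear of the wire rack, upright and flat between the rails, and let go. Leave the other warmer's knob, the teapot and the other things on the counter as they are.

Things in the scene. Friction and masses are not known exactly. Their poses are not given: they have to be found in the camera images.
- warmer_a: warmer holding the long-handled pan (left or right one): low steel unit, 340 mm along x (depth), 230 along y, flat deck 50 mm above the counter. Origin under its centre, x away from the robot, z up. A channel runs along x, centre line y = -45 mm, 104 wide between side rails 6 thick and 12 high above the deck; 12 high lips close its ends (inner faces x = -157, 157). Knob at x = -70, y = 62
- warmer_b: the other warmer, which holds the teapot; same make, sizes and axes as warmer_a. Its knob is to be left as it is.
- warmer_a_front_bar (a point): middle of the front bar of warmer_a's wire cup rack over the back of the channel; axes as the warmer's, at its x = 24, y = -45 mm. Bars 8 mm thick, centres 95 mm above the deck, so undersides 91 and tops 99; the rack reaches from its front edge at x = 20 back to x = 160, legs at x = 44 and 156, y = 21 and -111. warmer_b has the same rack.
- warmer_a_channel (a point): point on the deck of warmer_a at the middle of the free front part of the channel (x = -70, y = -45 mm in the warmer's frame), a good place for the pan's centre at the end; axes as the warmer's
- knob_a (a joint): angle of warmer_a's knob in rad: 0 = off, the anticlockwise end stop (seen from above), where the pointer faces the warmer's front (its -x); grows as the knob is turned clockwise, up to 4.7. It stays where it is left (friction about 0.04 N m).
- knob_a_grip (a point): on the axis of warmer_a's knob, 37 mm above the deck, the height to grip. Black disc 44 mm across, its top 14 mm above the deck, on a steel base 68 mm across; on it an upright bar grip 42 mm long, 14 thick, its top 44 mm above the deck. The point turns with the knob: x along the bar, -x the pointer (white mark on top), z up.
- knob_b (a joint): angle of warmer_b's knob, not to be turned; same meaning as knob_a
- knob_b_mark (a point): white pointer mark near the end of the bar of warmer_b's knob, 21 mm off the axis, level with the bar's top
- pan: open steel milk pan, 84 mm across, 64 high, wall 3, 0.3 to 0.6 kg; origin at the centre of its underside, z up. A straight black handle sticks out towards its -x: 14 mm wide, 10 thick, centre line 50 mm above the underside, from 54 to 170 mm from the pan's axis. It starts on the deck under the rack of warmer_a, handle reaching out to the front.
- pan_handle (a point): middle of the handle's thickness, 130 mm from the pan's axis, a good place to grip; axes as the pan's (x along the handle towards the pan)
- teapot: white ceramic teapot with handle and spout, 88 mm across, 78 mm high, under the rack of warmer_b; origin at the centre of its underside
- sugar_bowl: white bowl of sugar lumps, 110 mm across, 45 mm high; origin at the centre of its underside
- stick_box: square wooden box of stirring sticks, 85 by 85 mm, about 115 mm high with the sticks; origin at the centre of its underside
Not all that is in view belongs to the job. There is more than one size of the pan; the job needs the largest.

How it is judged:
By the outcome, as a careful person would: the job done as asked, in the order asked, and still so for the second after the job is handed in, with the robot touching nothing.
It also fails if it takes over 72 s, if anything falls off the work surface, if the arm or the gripper's body presses on something with over 40 N, if the wrist force passes 120 N, or if a joint passes its speed limit or range.

### The arm

A 6-joint arm with a two-finger parallel gripper is mounted at the origin on the work surface. World frame = base frame: x ahead of the robot, y to its left, z up, the work surface at z = 0. Lengths are in m, angles in rad, forces in N, time in s.
With the tool pointing down it reaches from about 0.3 to 0.775 m from the base axis. Payload 14.6 kg.
Tool frame: the origin (TCP) lies on the centre line of the jaws, within the pads' length; the fingertips stand 19 mm ahead of it and the grasp point (between the pads) is the TCP; y points along the fingers, x is the direction in which the jaws open and shut, and the axes are right-handed (so a half turn about y gives the same grasp; the last joint's range is limited). The gripper opens to 94 mm and grips with 3 to 60 N. Pads are 16 mm wide; open, the fingers measure 119 mm over their backs; the gripper's body (75 mm by 177 mm) begins 78 mm behind the grasp point.
Start: joints at [-0.067, 0.3, 1.521, -0, 1.321, -0.067], TCP at [0.55, -0, 0.224] pointing down, gripper open.
Joint ranges: [-3.03, 3.03], [-0.79, 2.21], [0.23, 2.52], [-1.04, 4.18], [0, 3.07], [-2.55, 2.55]. Speed limits (rad/s): [2.22, 2.22, 2.57, 3.14, 3.14, 3.14].

### API

Orientations are given as [roll, pitch, yaw] about the fixed x, y, z axes, in that order (R = Rz(yaw) Ry(pitch) Rx(roll)).
In Python, from station import get_obs, cams, workorder gives the robot as it stands.
- The arm moves only by the shell command python3 -m handwheel 'ROWS' [FORCE]. ROWS is JSON, a list of rows, each an object of numbers: "fingers": the opening, from -1 (shut) to 1 (fully open); "x", "y", "z": the shift along the tool's x, y, z in m; "spin": the turn about the tool's y in degrees. In form: [{"fingers": .., "x": .., "y": .., "z": .., "spin": ..}, ...]. A call has exactly 10 rows; each row is the pose to reach, as a shift and turn from the pose commanded when the call began, along the tool's axes at that moment; what a row does not reach only later rows make up. A row lasts 1/10 s, in which the tool goes at most 50 mm and 8.59 degrees, less where a joint would pass 70% of its speed; a pose out of reach is approached as far as the arm can. A call with a gripper value outside its range is refused whole. The fingers move at their own pace and stop on an object; FORCE is the grip in N (left out, the last holds). Time passes only in rows, so rows that repeat a pose let the fingers close, or fill a call up. It gives the time, the measured TCP pose, the force and the opening at its end, in the units of the state.
- get_obs(): the state, without advancing time (a new reading comes with each control period).
- cams.camera(name): name is "scene" or "side" or "wrist"; returns (picture, depth): 384x512x3 uint8, red, green, blue; 384x512 float32, m along the optical axis (not along the pixel's ray), 0 where there is no reading.
- cams.get_calibration(name): a dict with "fx", "fy", "cx", "cy" (pixels), "view" (4x4, takes a point from world to camera coordinates). Camera axes: x right, y down, z forward; pixel columns grow to the right and rows downward; lengths in m; the calibration is good to about 2 mm. A picture is of the moment at which its call begins: read the wrist's pose just before it. get_calibration takes no time and is no camera call; for the wrist camera it gives the pose at the moment of the call.
- workorder.hand_in(): hands the job in, once; it reports no verdict.
The state is a dict: "time_s": time; "qpos": joint angles; "joint_vel": joint speeds; "tau": joint torques, N m; "ee_pos": TCP position; "eef_rot": TCP orientation; "force": force on the tool from outside, world axes, zero at the start; "moment": the same for the moment, N m; "grip_width": finger opening in m.
Only numpy, scipy, OpenCV 4.12 (cv2) and the standard library are available. Lean on these libraries where they do the work, as an engineer would, in place of code of your own. Each camera call takes 0.05 s, during which the arm holds its last target. There are 200 camera calls.

## Working session

There is one attempt and no reset: what is moved stays moved. The work goes in short steps, Python scripts to look and compute and a shell command to move; the robot and the scene stay as the last step left them, time stands still between calls to the robot, and variables do not carry over. Pictures are saved under pics/ and viewed, about 8 in all and at most 12, crops included, and the job is handed in when it is done.

```bash
mkdir -p pics; python3 - <<'E'
from station import get_obs,cams
import cv2,numpy as np
o=get_obs();print({k:np.round(v,3).tolist() for k,v in o.items()})
for n in ("scene","side"):
    p,d=cams.camera(n);cv2.imwrite(f"pics/{n}0.png",p[:,:,::-1]);np.savez(f"{n}0.npz",p=p,d=d)
    c=cams.get_calibration(n);print(n,c['fx'],c['cx'],c['cy'],np.round(c['view'],3).tolist())
a=[cv2.imread(f"pics/{n}0.png") for n in("scene","side")]
E
```

```text
{'time_s': 0.0, 'qpos': [-0.067, 0.3, 1.522, -0.0, 1.321, -0.067], 'joint_vel': [0.0, 0.003, 0.001, -0.0, 0.001, 0.001], 'tau': [-0.002, -53.181, -35.274, 0.071, 0.024, -0.0], 'ee_pos': [0.55, 0.0, 0.224], 'eef_rot': [-1.571, 0.001, 0.0], 'force': [0.631, -0.011, 0.236], 'moment': [0.004, 0.016, 0.046], 'grip_width': 0.094}
scene 357.54671258601326 257.3613981377154 198.19652447853858 [[-0.126, 0.992, -0.016, 0.056], [0.803, 0.092, -0.588, -0.383], [-0.582, -0.087, -0.809, 1.583], [0.0, 0.0, 0.0, 1.0]]
side 455.50516446372393 249.6615604795341 197.49126348042196 [[-0.927, -0.374, 0.016, 0.514], [-0.277, 0.655, -0.703, 0.23], [0.252, -0.656, -0.711, 1.228], [0.0, 0.0, 0.0, 1.0]]
```

View pics/scene0.png

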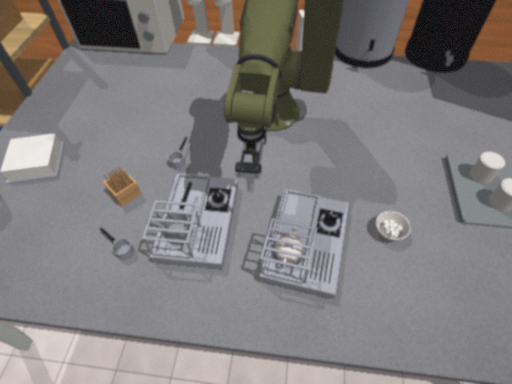

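View pics/side0.png

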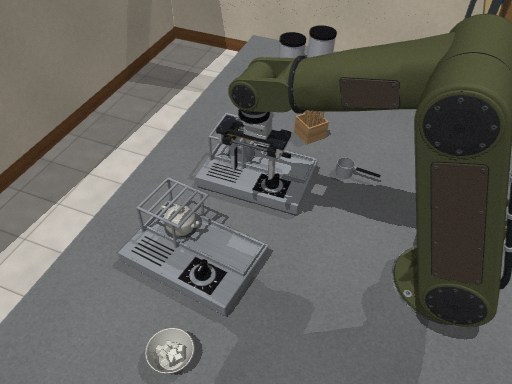

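```bash
python3 - <<'E'
from station import get_obs,cams
import cv2,numpy as np
p,d=cams.camera("wrist");np.savez("w0.npz",p=p,d=d);c=cams.get_calibration("wrist");print(c['fx'],c['cx'],c['cy'],np.round(c['view'],3).tolist())
s=np.load("scene0.npz")['p'][160:280,130:250]
o=np.zeros((600,800,3),np.uint8);o[:400,:400]=cv2.resize(s,(400,400),interpolation=cv2.INTER_CUBIC)
o[:300,400:]=cv2.resize(p,(400,300))
q=np.load("side0.npz")['p'][100:220,190:330]
o[300:,400:]=cv2.resize(q,(400,300),interpolation=cv2.INTER_CUBIC)
cv2.imwrite("pics/c1.png",o[:,:,::-1])
E
```

```text
264.43317890969246 254.16878456534755 194.4134918809007 [[1.0, 0.0, -0.001, -0.55], [0.001, -0.972, 0.236, -0.024], [-0.001, -0.236, -0.972, 0.39], [0.0, 0.0, 0.0, 1.0]]
```

View pics/c1.png

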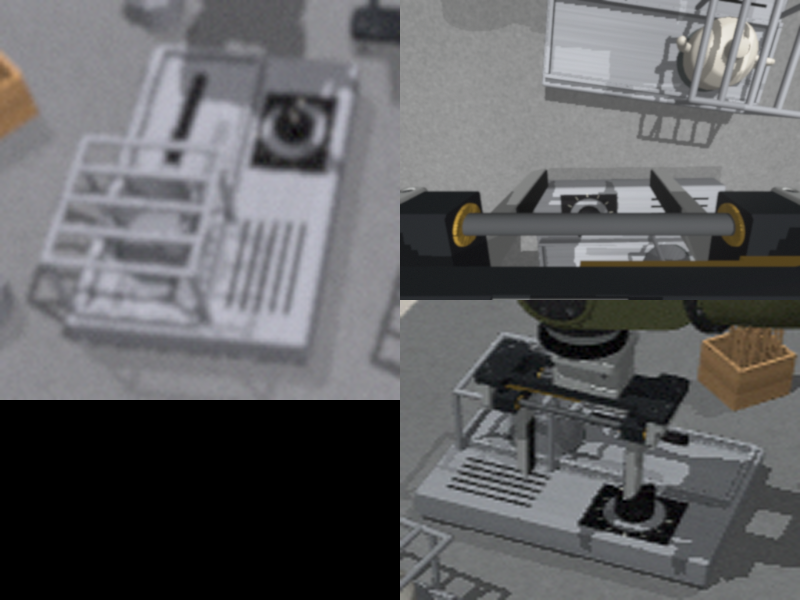

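```bash
cat > h.py <<'E'
import numpy as np
def ray(c,u,v,z):
    V=np.array(c['view']);R=V[:3,:3];C=-R.T@V[:3,3]
    d=R.T@np.array([(u-c['cx'])/c['fx'],(v-c['cy'])/c['fy'],1.])
    return C+d*(z-C[2])/d[2]
def proj(c,P):
    V=np.array(c['view']);q=V[:3,:3]@np.asarray(P)+V[:3,3]
    return np.array([c['fx']*q[0]/q[2]+c['cx'],c['fy']*q[1]/q[2]+c['cy']])
E
python3 - <<'E'
from station import cams
from h import *
c=cams.get_calibration("scene")
f=lambda a,b,z:print((a,b),np.round(ray(c,130+a*.3,160+b*.3,z)[:2],3))
for a,b in[(160,48),(355,65),(303,345),(70,330)]:f(a,b,.062 if a in(160,) else .05)
f(293,130,.055);f(293,108,.094)
print('handle');f(200,78,.1);f(172,158,.1);print('bar');f(82,140,.147);f(215,148,.147)
E
```

```text
(160, 48) [ 0.447 -0.289]
(355, 65) [ 0.437 -0.076]
(303, 345) [ 0.771 -0.07 ]
(70, 330) [ 0.782 -0.29 ]
(293, 130) [ 0.535 -0.125]
(293, 108) [ 0.535 -0.121]
handle
(200, 78) [ 0.512 -0.222]
(172, 158) [ 0.613 -0.226]
bar
(82, 140) [ 0.633 -0.298]
(215, 148) [ 0.628 -0.171]
```

```bash
python3 -m handwheel '[{"fingers":1,"x":0.02,"y":-0.02,"z":-0.04,"spin":-8},{"fingers":1,"x":0.04,"y":-0.04,"z":-0.08,"spin":-16},{"fingers":1,"x":0.06,"y":-0.05,"z":-0.12,"spin":-24},{"fingers":1,"x":0.08,"y":-0.06,"z":-0.16,"spin":-32},{"fingers":1,"x":0.09,"y":-0.06,"z":-0.18,"spin":-40},{"fingers":1,"x":0.09,"y":-0.06,"z":-0.18,"spin":-48},{"fingers":1,"x":0.09,"y":-0.06,"z":-0.18,"spin":-56},{"fingers":1,"x":0.09,"y":-0.06,"z":-0.18,"spin":-64},{"fingers":1,"x":0.09,"y":-0.06,"z":-0.18,"spin":-72},{"fingers":1,"x":0.09,"y":-0.06,"z":-0.18,"spin":-80}]'
python3 -m handwheel '[{"fingers":1,"x":0,"y":0,"z":0,"spin":-8},{"fingers":1,"x":0,"y":0,"z":0,"spin":-10},{"fingers":1,"x":0,"y":0,"z":0,"spin":-10},{"fingers":1,"x":0,"y":0,"z":0,"spin":-10},{"fingers":1,"x":0,"y":0,"z":0,"spin":-10},{"fingers":1,"x":0,"y":0,"z":0,"spin":-10},{"fingers":1,"x":0,"y":0,"z":0,"spin":-10},{"fingers":1,"x":0,"y":0,"z":0,"spin":-10},{"fingers":1,"x":0,"y":0,"z":0,"spin":-10},{"fingers":1,"x":0,"y":0,"z":0,"spin":-10}]'
python3 - <<'E'
from station import get_obs,cams
import cv2,numpy as np,json
o=get_obs();print(np.round(o['qpos'],3),o['ee_pos'],o['eef_rot'])
c=cams.get_calibration("wrist");p,d=cams.camera("wrist");np.savez("w1.npz",p=p,d=d)
json.dump({k:np.asarray(v).tolist() for k,v in c.items()},open("w1.json","w"))
cv2.imwrite("pics/w1.png",cv2.resize(p,(768,576),interpolation=cv2.INTER_CUBIC)[:,:,::-1])
E
```

```text
time_s: 1.15
ee_pos: [0.6399, -0.18, 0.284]
eef_rot: [-1.57, -0.0, 1.402]
force: [-0.3, 0.3, -0.1]
grip_width: 0.094
time_s: 2.15
ee_pos: [0.64, -0.18, 0.2844]
eef_rot: [-1.571, -0.0, 1.571]
force: [0.3, 0.5, -0.1]
grip_width: 0.0938
[-0.329  0.538  1.053  0.     1.552 -1.9  ] [ 0.63998354 -0.17999938  0.28444223] [-1.57075521e+00 -2.34520171e-05  1.57074691e+00]
```

View pics/w1.png

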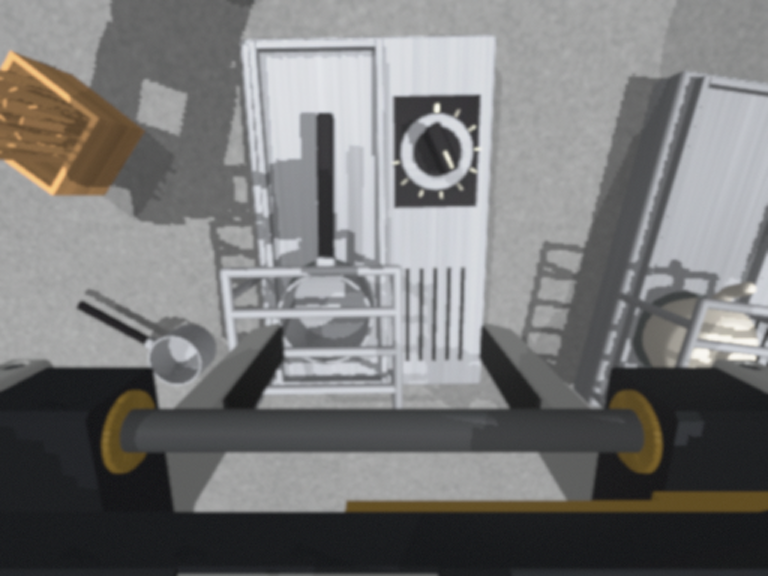

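```bash
python3 - <<'E'
import json,cv2,numpy as np
from h import ray
c=json.load(open("w1.json"));w=np.load("w1.npz");p=w['p'];d=w['d']
f=lambda n,a,b,z:print(n,np.round(ray(c,a/1.5,b/1.5,z)[:2],4))
for a,b in[(394,95),(479,95),(480,206),(395,207)]:f('sq',a,b,.05)
f('cFL',246,43,.062);f('FR',494,38,.05);f('BR',480,383,.05);f('railin',265,52,.05);f('lipin',372,52,.05)
f('bar',222,270,.145);f('bar',400,269,.145);f('h0',325,113,.105);f('h0L',317,115,.105);f('h0R',333,115,.105);f('h1',326,255,.105)
g=cv2.cvtColor(p,cv2.COLOR_RGB2GRAY)[60:145,258:325]
sub=np.zeros(p.shape[:2],np.uint8);sub[60:145,258:325]=g
# pointer: bright inside ring
m=np.zeros_like(sub);cv2.circle(m,(291,101),15,255,-1)
hs=((sub<70)&(m>0)).astype(np.uint8)
n,l,st,ce=cv2.connectedComponentsWithStats(hs);print(st,ce)
br=((sub>150)&(m>0));n,l,st,ce=cv2.connectedComponentsWithStats(br.astype(np.uint8));print(st,ce)
# ring outline: bright comps in square
m2=np.zeros_like(sub);m2[66:135,264:318]=1
n,l,st,ce=cv2.connectedComponentsWithStats(((sub>130)&(m2>0)).astype(np.uint8));print(st,ce)
cv2.imwrite("pics/k.png",cv2.resize(p[60:145,258:325],None,fx=7,fy=7,interpolation=cv2.INTER_CUBIC)[:,:,::-1])
# depth at handle & deck
for u,v in[(217,100),(217,140),(290,101),(200,60),(297,104)]:
    V=np.array(c['view']);P=np.array([(u-c['cx'])/c['fx'],(v-c['cy'])/c['fy'],1])*d[v,u];print((u,v),np.round(V[:3,:3].T@(P-V[:3,3]),4))
E
```

```text
sq [ 0.4829 -0.1675]
sq [ 0.4829 -0.0898]
sq [ 0.5821 -0.083 ]
sq [ 0.583  -0.1657]
cFL [ 0.4444 -0.2957]
FR [ 0.4364 -0.0792]
BR [ 0.7698 -0.0719]
railin [ 0.4476 -0.2829]
lipin [ 0.4476 -0.1874]
bar [ 0.6277 -0.3013]
bar [ 0.6269 -0.1647]
h0 [ 0.5084 -0.2238]
h0L [ 0.5099 -0.2302]
h0R [ 0.5099 -0.2175]
h1 [ 0.622  -0.2267]
[[     0      0    512    384 196003]
 [   277     86     29     30    605]] [[255.39323888 191.78184518]
 [290.08760331 100.19008264]]
[[     0      0    512    384 196572]
 [   296    101      6     11     36]] [[255.49211485 191.51567873]
 [298.55555556 105.88888889]]
[[     0      0    512    384 195341]
 [   264     69     54     63   1239]
 [   268    119      4      4      9]
 [   279    127      4      4     12]
 [   317    128      1      7      7]] [[255.26414322 192.08374074]
 [291.99757869 100.93301049]
 [269.33333333 120.66666667]
 [280.25       128.58333333]
 [317.         131.        ]]
(217, 100) [ 0.5363 -0.2243  0.105 ]
(217, 140) [ 0.584  -0.2258  0.1055]
(290, 101) [ 0.5359 -0.1336  0.0906]
(200, 60) [ 0.4786 -0.2533  0.0495]
(297, 104) [ 0.5399 -0.1251  0.0942]
```

View pics/k.png

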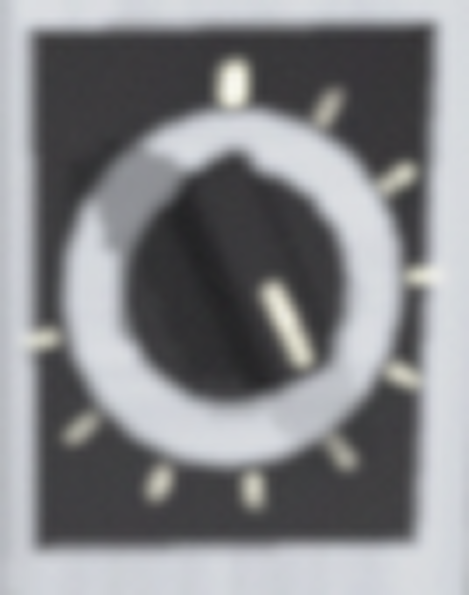

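```bash
python3 - <<'E'
import json
from h import *
c=json.load(open("w1.json"))
g=lambda a,b,z:ray(c,258+a/7,60+b/7,z)[:2]
C=g(233,287,.056);print('ring',C, 'top tick',g(233,85,.05))
for a,b in((64,287),(402,287),(233,107),(233,466)):print(g(a,b,.056))
A=g(270,288,.094);B=g(305,362,.094);print(A,B,A-B,B-C)
d=B-A;import math;print('line ang',math.degrees(math.atan2(d[1],d[0])),'ctr->B',math.degrees(math.atan2(*(B-C)[::-1])))
E
```

```text
ring [ 0.53242101 -0.1273839 ] top tick [ 0.49403982 -0.12784525]
[ 0.53242716 -0.16101869]
[ 0.53241487 -0.09375044]
[ 0.49919005 -0.12849075]
[ 0.56693154 -0.12623443]
[ 0.53646117 -0.1257793 ] [ 0.54917051 -0.11895398] [-0.01270934 -0.00682532] [0.0167495  0.00842993]
line ang 28.23723131443695 ctr->B 26.71584868102127
```

```bash
python3 -m handwheel '[{"fingers":0.1,"x":0.01,"y":0,"z":0.02,"spin":8},{"fingers":0.1,"x":0.02,"y":0,"z":0.04,"spin":16},{"fingers":0.1,"x":0.03,"y":0,"z":0.06,"spin":24},{"fingers":0.1,"x":0.04,"y":0,"z":0.08,"spin":32},{"fingers":0.1,"x":0.05,"y":0,"z":0.1,"spin":40},{"fingers":0.1,"x":0.0526,"y":0,"z":0.107,"spin":48},{"fingers":0.1,"x":0.0526,"y":0,"z":0.107,"spin":56},{"fingers":0.1,"x":0.0526,"y":0.02,"z":0.107,"spin":64},{"fingers":0.1,"x":0.0526,"y":0.04,"z":0.107,"spin":72},{"fingers":0.1,"x":0.0526,"y":0.06,"z":0.107,"spin":80}]'
python3 -m handwheel '[{"fingers":0.1,"x":0,"y":0.0,"z":0,"spin":8},{"fingers":0.1,"x":0,"y":0,"z":0,"spin":16},{"fingers":0.1,"x":0,"y":0,"z":0,"spin":24},{"fingers":0.1,"x":0,"y":0,"z":0,"spin":32},{"fingers":0.1,"x":0,"y":0,"z":0,"spin":40},{"fingers":0.1,"x":0,"y":0,"z":0,"spin":48},{"fingers":0.1,"x":0,"y":0,"z":0,"spin":56},{"fingers":0.1,"x":0,"y":0,"z":0,"spin":64},{"fingers":0.1,"x":0,"y":0,"z":0,"spin":72},{"fingers":0.1,"x":0,"y":0,"z":0,"spin":72.5}]'
python3 -c "
from station import get_obs
print(get_obs())"
```

```text
time_s: 3.2
ee_pos: [0.533, -0.1274, 0.2239]
eef_rot: [-1.571, -0.0, 0.169]
force: [0.8, 0.8, -0.1]
grip_width: 0.0515
time_s: 4.2
ee_pos: [0.533, -0.1274, 0.2245]
eef_rot: [-1.571, -0.0, -1.093]
force: [0.0, -0.2, 1.1]
grip_width: 0.0522
{'time_s': 4.2, 'qpos': array([-3.01446784e-01,  2.95333663e-01,  1.52666670e+00, -2.72327762e-05,
        1.31942819e+00,  7.91936635e-01]), 'joint_vel': array([-0.00114842,  0.00160226,  0.00127378, -0.00153779,  0.00212786,
       -0.07224771]), 'tau': array([-1.86945236e-02, -5.29263818e+01, -3.53380573e+01,  6.19246555e-02,
       -4.71945957e-02,  2.32300088e+00]), 'ee_pos': array([ 0.53300517, -0.12740178,  0.22454775]), 'eef_rot': array([-1.57069806e+00, -1.34051745e-04, -1.09337665e+00]), 'force': array([ 0.03961231, -0.1974612 ,  1.10379161]), 'moment': array([ 0.02123708,  0.13355419, -0.02730031]), 'grip_width': 0.052176329087806596}
```

Descend 0.137 to z = 0.087, then close on the bar.

```bash
python3 -m handwheel '[{"fingers":0.1,"x":0,"y":0.02,"z":0,"spin":0},{"fingers":0.1,"x":0,"y":0.04,"z":0,"spin":0},{"fingers":0.1,"x":0,"y":0.06,"z":0,"spin":0},{"fingers":0.1,"x":0,"y":0.08,"z":0,"spin":0},{"fingers":0.1,"x":0,"y":0.095,"z":0,"spin":0},{"fingers":0.1,"x":0,"y":0.11,"z":0,"spin":0},{"fingers":0.1,"x":0,"y":0.12,"z":0,"spin":0},{"fingers":0.1,"x":0,"y":0.13,"z":0,"spin":0},{"fingers":0.1,"x":0,"y":0.1365,"z":0,"spin":0},{"fingers":0.1,"x":0,"y":0.1365,"z":0,"spin":0}]'
python3 -m handwheel '[{"fingers":-1,"x":0,"y":0,"z":0,"spin":0},{"fingers":-1,"x":0,"y":0,"z":0,"spin":0},{"fingers":-1,"x":0,"y":0,"z":0,"spin":0},{"fingers":-1,"x":0,"y":0,"z":0,"spin":0},{"fingers":-1,"x":0,"y":0,"z":0,"spin":0},{"fingers":-1,"x":0,"y":0,"z":0,"spin":0},{"fingers":-1,"x":0,"y":0,"z":0,"spin":0},{"fingers":-1,"x":0,"y":0,"z":0,"spin":0},{"fingers":-1,"x":0,"y":0,"z":0,"spin":0},{"fingers":-1,"x":0,"y":0,"z":0,"spin":0}]' 15
python3 -c "
from station import get_obs
print(get_obs()['moment'])"
```

```text
time_s: 5.2
ee_pos: [0.5327, -0.1273, 0.0873]
eef_rot: [-1.572, 0.001, -1.09]
force: [0.5, 0.3, -0.6]
grip_width: 0.0517
time_s: 6.2
ee_pos: [0.5335, -0.1283, 0.0883]
eef_rot: [-1.57, -0.002, -1.091]
force: [3.2, -6.9, -1.4]
grip_width: 0.0138
[-1.06104936 -0.56665875  0.03967298]
```

```bash
python3 -m handwheel '[{"fingers":-1,"x":0.0008,"y":0,"z":0,"spin":-7},{"fingers":-1,"x":0.0008,"y":0,"z":0,"spin":-14},{"fingers":-1,"x":0.0008,"y":0,"z":0,"spin":-21},{"fingers":-1,"x":0.0008,"y":0,"z":0,"spin":-28},{"fingers":-1,"x":0.0008,"y":0,"z":0,"spin":-35},{"fingers":-1,"x":0.0008,"y":0,"z":0,"spin":-42},{"fingers":-1,"x":0.0008,"y":0,"z":0,"spin":-49},{"fingers":-1,"x":0.0008,"y":0,"z":0,"spin":-56},{"fingers":-1,"x":0.0008,"y":0,"z":0,"spin":-63},{"fingers":-1,"x":0.0008,"y":0,"z":0,"spin":-70}]'
python3 -c "
from station import get_obs
print(get_obs()['moment'])"
```

```text
time_s: 7.2
ee_pos: [0.5325, -0.1278, 0.0882]
eef_rot: [-1.57, 0.002, 0.136]
force: [-8.6, 1.9, 9.5]
grip_width: 0.0139
[ 0.52286983  1.93597855 -0.05512508]
```

```bash
python3 -m handwheel '[{"fingers":-1,"x":-0.0008,"y":0,"z":0,"spin":-7},{"fingers":-1,"x":-0.0008,"y":0,"z":0,"spin":-14},{"fingers":-1,"x":-0.0008,"y":0,"z":0,"spin":-21},{"fingers":-1,"x":-0.0008,"y":0,"z":0,"spin":-28},{"fingers":-1,"x":-0.0008,"y":0,"z":0,"spin":-35},{"fingers":-1,"x":-0.0008,"y":0,"z":0,"spin":-42},{"fingers":-1,"x":-0.0008,"y":0,"z":0,"spin":-49},{"fingers":-1,"x":-0.0008,"y":0,"z":0,"spin":-56},{"fingers":-1,"x":-0.0008,"y":0,"z":0,"spin":-63},{"fingers":-1,"x":-0.0008,"y":0,"z":0,"spin":-70}]'
python3 -c "
from station import get_obs
print(get_obs()['moment'])"
```

```text
time_s: 8.2
ee_pos: [0.5315, -0.1286, 0.0882]
eef_rot: [-1.568, 0.001, 1.358]
force: [-11.1, -5.1, 8.7]
grip_width: 0.0139
[-0.79357107  2.07556632 -0.00513869]
```

```bash
python3 -m handwheel '[{"fingers":-1,"x":0,"y":0,"z":0,"spin":-3},{"fingers":-1,"x":0,"y":0,"z":0,"spin":-6},{"fingers":-1,"x":0,"y":0,"z":0,"spin":-8},{"fingers":-1,"x":0,"y":0,"z":0,"spin":-10},{"fingers":-1,"x":0,"y":0,"z":0,"spin":-11},{"fingers":-1,"x":0,"y":0,"z":0,"spin":-12},{"fingers":-1,"x":0,"y":0,"z":0,"spin":-13},{"fingers":-1,"x":0,"y":0,"z":0,"spin":-14},{"fingers":-1,"x":0,"y":0,"z":0,"spin":-15},{"fingers":-1,"x":0,"y":0,"z":0,"spin":-15}]'
python3 -c "
from station import get_obs
o=get_obs();print(o['moment'],o['eef_rot'],o['qpos'])"
```

```text
time_s: 9.2
ee_pos: [0.5316, -0.1289, 0.0882]
eef_rot: [-1.568, 0.001, 1.615]
force: [-10.3, -4.5, 7.8]
grip_width: 0.0139
[-0.79558258  1.84904456 -0.30748418] [-1.56836418e+00  5.58218622e-04  1.61451546e+00] [-3.04175260e-01  4.45506835e-01  1.66265595e+00 -1.57411113e-03
  1.03552655e+00 -1.91788571e+00]
```

```bash
python3 -m handwheel '[{"fingers":0.1,"x":0,"y":0,"z":0,"spin":0},{"fingers":0.1,"x":0,"y":0,"z":0,"spin":0},{"fingers":0.1,"x":0,"y":0,"z":0,"spin":0},{"fingers":0.1,"x":0,"y":0,"z":0,"spin":0},{"fingers":0.1,"x":0,"y":0,"z":0,"spin":0},{"fingers":0.1,"x":0,"y":0,"z":0,"spin":0},{"fingers":0.1,"x":0,"y":-0.02,"z":0,"spin":0},{"fingers":0.1,"x":0,"y":-0.05,"z":0,"spin":0},{"fingers":0.1,"x":0,"y":-0.08,"z":0,"spin":0},{"fingers":0.1,"x":0,"y":-0.11,"z":0,"spin":0}]'
python3 -m handwheel '[{"fingers":0.1,"x":-0.02,"y":-0.03,"z":-0.02,"spin":2},{"fingers":0.1,"x":-0.04,"y":-0.06,"z":-0.04,"spin":2},{"fingers":0.1,"x":-0.06,"y":-0.09,"z":-0.06,"spin":2},{"fingers":0.1,"x":-0.07,"y":-0.09,"z":-0.08,"spin":2},{"fingers":0.1,"x":-0.08,"y":-0.09,"z":-0.1,"spin":2},{"fingers":0.1,"x":-0.08,"y":-0.09,"z":-0.11,"spin":2},{"fingers":0.1,"x":-0.08,"y":-0.09,"z":-0.11,"spin":2},{"fingers":0.1,"x":-0.08,"y":-0.09,"z":-0.11,"spin":2},{"fingers":0.1,"x":-0.08,"y":-0.09,"z":-0.11,"spin":2},{"fingers":0.1,"x":-0.08,"y":-0.09,"z":-0.11,"spin":2}]'
python3 - <<'E'
from station import get_obs,cams
import cv2,numpy as np,json
o=get_obs();print(np.round(o['qpos'],3),o['ee_pos'],o['eef_rot'])
c=cams.get_calibration("wrist");p,d=cams.camera("wrist");np.savez("w2.npz",p=p,d=d)
json.dump({k:np.asarray(v).tolist() for k,v in c.items()},open("w2.json","w"))
cv2.imwrite("pics/w2.png",cv2.resize(p,(768,576),interpolation=cv2.INTER_CUBIC)[:,:,::-1])
E
```

```text
time_s: 10.2
ee_pos: [0.5324, -0.1281, 0.1992]
eef_rot: [-1.571, -0.0, 1.614]
force: [-0.4, -0.7, 0.7]
grip_width: 0.0521
time_s: 11.2
ee_pos: [0.6456, -0.2033, 0.2884]
eef_rot: [-1.571, 0.0, 1.58]
force: [-0.3, -1.2, 0.0]
grip_width: 0.0521
[-0.359  0.568  0.999  0.     1.575 -1.939] [ 0.64559297 -0.20325914  0.28844884] [-1.57131395e+00  1.64045782e-04  1.57952036e+00]
```

View pics/w2.png

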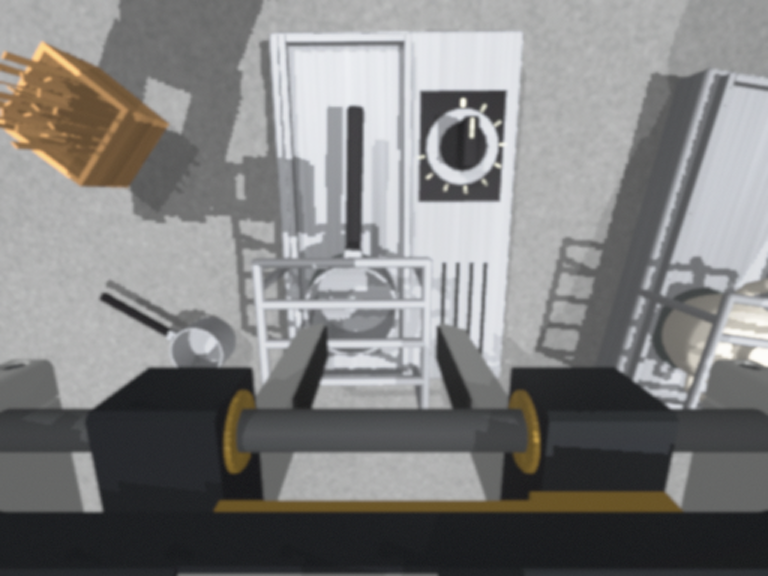

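```bash
python3 - <<'E'
import json,cv2
from h import *
c=json.load(open("w2.json"));p=np.load("w2.npz")['p']
g=cv2.cvtColor(p,cv2.COLOR_RGB2GRAY)
m=np.zeros_like(g);cv2.circle(m,(311,89),15,1,-1)
k=(g>140)&(m>0);n,l,st,ce=cv2.connectedComponentsWithStats(k.astype(np.uint8));print(st[1:].tolist(),ce[1:].tolist())
for v0,v1 in((118,121),(138,142)):pass
P=[ray(c,x/1.5,y/1.5,.094)[:2] for x,y in((472,118),(472.5,137))];d=P[0]-P[1];print('mark',P,np.degrees(np.arctan2(d[1],d[0])))
# handle midline rows
L=[]
for v in range(75,160,8):
    u=np.where(g[v,215:255]<60)[0]+215
    if len(u)>4:L.append(ray(c,(u.min()+u.max())/2,v,.105)[:2])
L=np.array(L);f=np.polyfit(L[:,0],L[:,1],1);print(f,L.round(4).tolist())
col=g[60:90,237];print(col.tolist())
for v in(70,71,72):print(ray(c,237,v,.105)[:2])
E
```

```text
[[297, 74, 30, 22, 198]] [[314.2323232323232, 81.85353535353535]]
mark [array([ 0.51452234, -0.12806971]), array([ 0.52936365, -0.12671293])] -174.77659557390356Traceback (most recent call last):
  File "<stdin>", line 14, in <module>
IndexError: too many indices for array: array is 1-dimensional, but 2 were indexed
```

```bash
python3 - <<'E'
import json,cv2
from h import *
c=json.load(open("w2.json"));p=np.load("w2.npz")['p']
g=cv2.cvtColor(p,cv2.COLOR_RGB2GRAY)
L=[]
for v in range(75,160,8):
    u=np.where(g[v,225:250]<85)[0]+225
    if len(u)>4:L.append(ray(c,(u.min()+u.max())/2,v,.105)[:2])
L=np.array(L);print(L.round(4).tolist())
f=np.polyfit(L[:,0],L[:,1],1);print(f)
print(g[64:80,236].tolist())
for v in(70,71,72):print(ray(c,237,v,.105)[:2])
E
```

```text
[[0.5132, -0.2248], [0.5222, -0.2249], [0.5313, -0.225], [0.5406, -0.2256], [0.55, -0.2257], [0.5595, -0.2258], [0.5691, -0.2265], [0.5789, -0.2265], [0.5888, -0.2266], [0.5988, -0.2267], [0.609, -0.2274]]
[-0.02629895 -0.21123319]
[233, 233, 232, 232, 230, 214, 160, 98, 68, 67, 67, 67, 66, 67, 68, 68]
[ 0.50763989 -0.22420181]
[ 0.50874928 -0.22420883]
[ 0.50986051 -0.22421587]
```

```bash
python3 -m handwheel '[{"fingers":0.1,"x":-0.01,"y":0,"z":0.03,"spin":1},{"fingers":0.1,"x":-0.0216,"y":0,"z":0.06,"spin":2},{"fingers":0.1,"x":-0.0216,"y":0.02,"z":0.09,"spin":2},{"fingers":0.1,"x":-0.0216,"y":0.05,"z":0.0968,"spin":2},{"fingers":0.1,"x":-0.0216,"y":0.08,"z":0.0968,"spin":2},{"fingers":0.1,"x":-0.0216,"y":0.11,"z":0.0968,"spin":2},{"fingers":0.1,"x":-0.0216,"y":0.14,"z":0.0968,"spin":2},{"fingers":0.1,"x":-0.0216,"y":0.165,"z":0.0968,"spin":2},{"fingers":0.1,"x":-0.0216,"y":0.18,"z":0.0968,"spin":2},{"fingers":0.1,"x":-0.0216,"y":0.188,"z":0.0968,"spin":2}]'
python3 -m handwheel '[{"fingers":-1,"x":0,"y":0,"z":0,"spin":0},{"fingers":-1,"x":0,"y":0,"z":0,"spin":0},{"fingers":-1,"x":0,"y":0,"z":0,"spin":0},{"fingers":-1,"x":0,"y":0,"z":0,"spin":0},{"fingers":-1,"x":0,"y":0,"z":0,"spin":0},{"fingers":-1,"x":0,"y":0,"z":0,"spin":0},{"fingers":-1,"x":0,"y":0,"z":0,"spin":0},{"fingers":-1,"x":0,"y":0,"z":0,"spin":0},{"fingers":-1,"x":0,"y":0,"z":0,"spin":0},{"fingers":-1,"x":0,"y":0,"z":0,"spin":0}]' 12
```

```text
time_s: 12.25
ee_pos: [0.549, -0.2257, 0.0991]
eef_rot: [-1.57, -0.0, 1.545]
force: [0.8, 0.3, 1.0]
grip_width: 0.0514
time_s: 13.25
ee_pos: [0.5493, -0.2258, 0.1]
eef_rot: [-1.571, 0.0, 1.545]
force: [-1.9, -1.0, 3.9]
grip_width: 0.0136
```

```bash
python3 -m handwheel '[{"fingers":-1,"x":-0.0003,"y":0,"z":0.004,"spin":0},{"fingers":-1,"x":-0.0007,"y":0,"z":0.01,"spin":0},{"fingers":-1,"x":-0.0012,"y":0,"z":0.017,"spin":0},{"fingers":-1,"x":-0.0017,"y":0,"z":0.025,"spin":0},{"fingers":-1,"x":-0.0023,"y":0,"z":0.033,"spin":0},{"fingers":-1,"x":-0.0028,"y":0,"z":0.041,"spin":0},{"fingers":-1,"x":-0.0034,"y":0,"z":0.049,"spin":0},{"fingers":-1,"x":-0.0039,"y":0,"z":0.057,"spin":0},{"fingers":-1,"x":-0.0045,"y":0,"z":0.065,"spin":0},{"fingers":-1,"x":-0.0048,"y":0,"z":0.07,"spin":0}]'
```

```text
time_s: 14.25
ee_pos: [0.4785, -0.2288, 0.1]
eef_rot: [-1.571, -0.0, 1.544]
force: [3.4, -0.4, -0.2]
grip_width: 0.0139
```

```bash
python3 -m handwheel '[{"fingers":-1,"x":-0.0003,"y":0,"z":0.006,"spin":0},{"fingers":-1,"x":-0.0007,"y":0,"z":0.013,"spin":0},{"fingers":-1,"x":-0.0012,"y":0,"z":0.021,"spin":0},{"fingers":-1,"x":-0.0017,"y":0,"z":0.03,"spin":0},{"fingers":-1,"x":-0.0023,"y":0,"z":0.039,"spin":0},{"fingers":-1,"x":-0.0028,"y":0,"z":0.048,"spin":0},{"fingers":-1,"x":-0.0034,"y":0,"z":0.057,"spin":0},{"fingers":-1,"x":-0.0039,"y":0,"z":0.064,"spin":0},{"fingers":-1,"x":-0.0045,"y":0,"z":0.069,"spin":0},{"fingers":-1,"x":-0.0048,"y":0,"z":0.071,"spin":0}]'
python3 - <<'E'
from station import cams
import cv2
p,d=cams.camera("scene");q,d=cams.camera("side")
import numpy as np
o=np.hstack([cv2.resize(p[150:280,130:260],(390,390),interpolation=cv2.INTER_CUBIC),cv2.resize(q[80:220,190:330],(390,390),interpolation=cv2.INTER_CUBIC)])
cv2.imwrite("pics/c3.png",o[:,:,::-1])
E
```

```text
time_s: 15.25
ee_pos: [0.4077, -0.2318, 0.1]
eef_rot: [-1.571, -0.0, 1.544]
force: [3.1, 0.2, 0.5]
grip_width: 0.0135
```

View pics/c3.png

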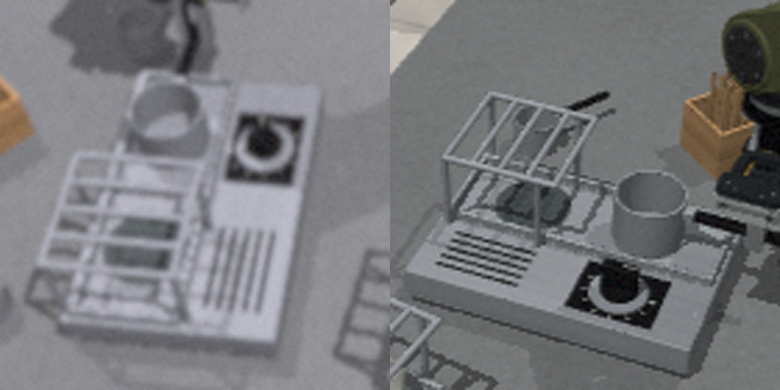

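```bash
python3 -m handwheel '[{"fingers":0.1,"x":0,"y":0,"z":0,"spin":0},{"fingers":0.1,"x":0,"y":0,"z":0,"spin":0},{"fingers":0.1,"x":0,"y":0,"z":0,"spin":0},{"fingers":0.1,"x":0,"y":0,"z":0,"spin":0},{"fingers":0.1,"x":0,"y":0,"z":0,"spin":0},{"fingers":0.1,"x":0,"y":0,"z":0,"spin":0},{"fingers":0.1,"x":0,"y":-0.03,"z":0,"spin":0},{"fingers":0.1,"x":0,"y":-0.07,"z":0,"spin":0},{"fingers":0.1,"x":0,"y":-0.11,"z":0,"spin":0},{"fingers":0.1,"x":0,"y":-0.14,"z":0,"spin":0}]'
python3 -m handwheel '[{"fingers":0.1,"x":0,"y":-0.02,"z":-0.03,"spin":0},{"fingers":0.1,"x":0,"y":-0.04,"z":-0.06,"spin":0},{"fingers":0.1,"x":0,"y":-0.05,"z":-0.1,"spin":0},{"fingers":0.1,"x":0,"y":-0.05,"z":-0.14,"spin":0},{"fingers":0.1,"x":0,"y":-0.05,"z":-0.18,"spin":0},{"fingers":0.1,"x":0,"y":-0.05,"z":-0.22,"spin":0},{"fingers":0.1,"x":0,"y":-0.05,"z":-0.23,"spin":0},{"fingers":0.1,"x":0,"y":-0.05,"z":-0.23,"spin":0},{"fingers":0.1,"x":0,"y":-0.05,"z":-0.23,"spin":0},{"fingers":0.1,"x":0,"y":-0.05,"z":-0.23,"spin":0}]'
python3 - <<'E'
from station import get_obs,cams
import cv2,numpy as np,json
o=get_obs();print(o['ee_pos'],o['force'])
c=cams.get_calibration("wrist");p,d=cams.camera("wrist");np.savez("w3.npz",p=p,d=d)
json.dump({k:np.asarray(v).tolist() for k,v in c.items()},open("w3.json","w"))
cv2.imwrite("pics/w3.png",cv2.resize(p,(768,576),interpolation=cv2.INTER_CUBIC)[:,:,::-1])
E
```

```text
time_s: 16.35
ee_pos: [0.4083, -0.2317, 0.2425]
eef_rot: [-1.572, 0.001, 1.545]
force: [-0.2, 0.2, -0.6]
grip_width: 0.0517
time_s: 17.35
ee_pos: [0.6374, -0.2379, 0.2906]
eef_rot: [-1.571, 0.0, 1.544]
force: [-0.2, 0.4, 0.2]
grip_width: 0.0517
[ 0.63735022 -0.23789187  0.29055204] [-0.21333557  0.39998762  0.15209595]
```

View pics/w3.png

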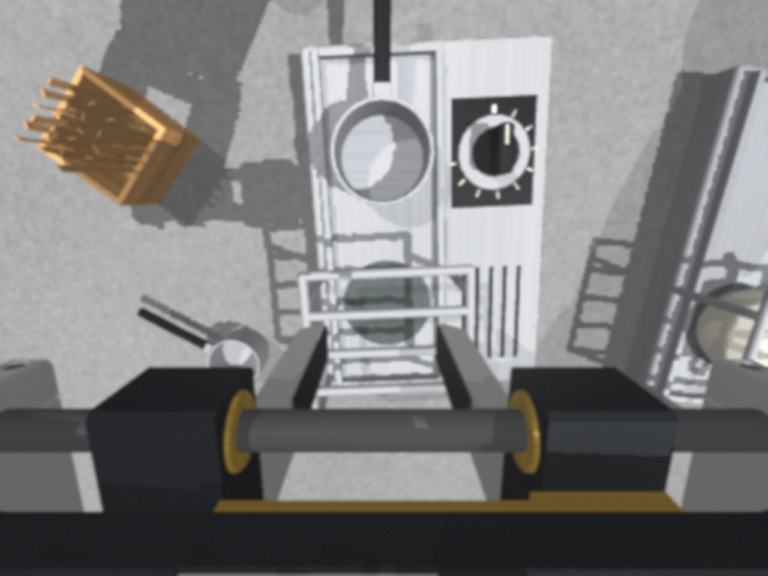

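```bash
python3 - <<'E'
import json
from h import *
c=json.load(open("w3.json"));d=np.load("w3.npz")['d']
for a,b in((382,150),(331,150),(433,150),(382,97),(382,206)):print(ray(c,a/1.5,b/1.5,.114)[:2].round(4))
a=[ray(c,x/1.5,y/1.5,.094)[:2] for x,y in((507,124),(507,143))];e=a[0]-a[1];print(a,np.degrees(np.arctan2(e[1],e[0])))
V=np.array(c['view'])
v,u=np.mgrid[60:140,215:295];z=d[60:140,215:295]
P=np.stack([(u-c['cx'])/c['fx']*z,(v-c['cy'])/c['fy']*z,z],-1)-V[:3,3];P=(P@V[:3,:3]).reshape(-1,3)
r=P[(P[:,2]>.108)&(P[:,2]<.122)];A=np.c_[r[:,:2],np.ones(len(r))];print(len(r),np.linalg.lstsq(A,r[:,2],rcond=None)[0],r.mean(0))
from station import workorder
print(workorder.hand_in())
E
```

```text
[ 0.5341 -0.2337]
[ 0.533  -0.2747]
[ 0.5352 -0.1927]
[ 0.4949 -0.2326]
[ 0.5781 -0.2348]
[array([ 0.51410633, -0.12816769]), array([ 0.52917237, -0.12743769])] -177.2259700287946
650 [0.01091515 0.00070479 0.10768218] [ 0.53056584 -0.23357344  0.11330876]
the job is handed in; nothing more can be done
None
```

The knob of the milk pan's warmer is off and the pan stands clear of the rack. I handed the job in at about 17 s, with the gripper open and clear of everything.

- **Knob:** I turned it about 153° anticlockwise. The turning moment rose to 0.3 N m, against about 0.04 N m of friction, so it was at the stop. The white mark faces the warmer's front. Three readings of the mark's angle put it about 0° to 4° from the expected off direction. That is about what the picture can resolve, and I took the stop itself as the proof.
- **Pan:** I drew it about 141 mm along the channel by the handle without lifting, with wrist forces under 4 N, then let go. Its centre is within about 2 mm of the suggested spot, on the channel's centre line. The whole pan is about 50 mm in front of the rack. The rim is at the right height (113 mm measured, 114 mm expected) and level to within 1°, so it stands flat between the rails.
- **Other things:** I did not touch the teapot, the other warmer's knob, the sugar bowl or the stick box. The last picture showed only the stick box and part of the teapot, both apparently where they were. I did not measure those four again. None of the checks I made failed.

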